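# Stack two stack-nest kitchen totes on a rotating tray

### The job

The tote on the rotating tray faces the wrong way: first turn it round on the tray until its cut-down front looks towards the robot, square with the wooden board under the tray. Then take the other tote by its handle and set it down gently on top, its cut-down front the same way, so that it stacks at full height with all its feet on the lower tote's ledges inside the rim instead of nesting. Leave the tray square, let go, and leave the other kitchen things where they are.

Things in the scene. Friction and masses are not known exactly. Their poses are not given: they have to be found in the camera images.
- lower_tote: Off-white stack-nest tote, 0.4 kg, no handle, empty, loose in the tray's frame. Origin: centre of underside; front looks to its -x. Rim 170 (x) x 120 (y) outside, 90 high, walls 4. Below z 41 it narrows to 136 x 102 outside; above z 45 inside 162 x 112. Front wall cut down to z 56 over the middle 44 mm. Pushed round, e.g. with shut fingers inside against a long wall, it turns the tray with it.
- upper_tote: The same tote with a carrying handle (0.3 kg, some more or less), on the worktop. Origin and axes as the other. Handle: bar along y over its middle, 14 mm wide (x), 14 high (z 105-119), 100 long between side posts, free below. Lowered onto the other facing the same way its feet stand on the ledges, underside 82 mm above the other's, about 4 mm play in x and y; half round it nests at 49 mm.
- upper_grip (a point): Middle of the upper tote's handle bar, 112 mm above its underside.
- lower_front (a point): Middle of the cut-down front edge of the lower tote (its x = -85, y = 0, z = 56 mm); same axes as the tote.
- upper_front (a point): Middle of the cut-down front edge of the upper tote (its x = -85, y = 0, z = 56 mm); same axes as the tote.
- lower_ledge (a point): Back ledge of the lower tote (its x = 75, z = 82 mm). Both totes have three ledges inside the rim, tops 8 mm below it, 11 deep in x: one in the middle of the back (|y| to 20), two at the front near the corners (|y| 26-52).
- upper_foot (a point): Back foot of the upper tote (its x = 75, z = 0). Both totes have three feet, z 0-8, sticking out of the narrow part to |x| = 77 just below the three ledges: one at the back (|y| to 20), two at the front (|y| 26-52).
- board: Pale square wooden board, 210 x 210 x 10 mm, fixed on the worktop under the tray. Origin: centre of its underside; -x looks towards the robot's side, and x and y run along its edges.
- tray (a joint): Rotating tray (lazy Susan) over the middle of the board: dark wooden disc 208 mm across, its top 24 mm above the worktop, with a low rectangular frame (8 mm high) round the tote's feet. Turns about the vertical through the board's centre, by hand, light friction (about 0.06 N m), stays where it is left. Angle in rad from its start, counter-clockwise from above positive, more than a whole turn free each way.
- jar: Amber glass jar, 54 mm across, 100 high, between the two totes; origin centre of underside.
- mug: Dark mug, 80 mm across, 92 high, beyond the totes; origin centre of underside.
- tin: Food tin, 74 mm across, 105 high, beyond the totes; origin centre of underside.
- canister: White canister, 96 mm across, 130 high, to the left; origin centre of underside.
- bowl: Blue bowl, 150 mm across, 60 high, to the right; origin centre of underside.
- soap: Clear bottle, 66 mm across, 190 high, to the left; origin centre of underside.
- spoon: Wooden spoon lying to the right; origin underside near its middle.
There are look-alikes about, which are no part of the job. What is shaped like the upper_tote but turquoise is not meant.

How it is judged:
On the way, in this order (a step that is already met when the one before it is completed fails the run):
1. the lower tote, on its tray, has its front towards the robot and is square with the board (angle between the x axis of lower_tote and the x axis of board, either way round below 0.17 rad and x of lower_front in the frame of board below -0.06 m and horizontal distance between lower_tote and board below 0.012 m and height (world z) of lower_tote below 0.03 m and angle between lower_tote's own z axis and vertical below 0.05 rad), for 0.3 s.
2. the upper tote stands on the lower one's ledges, facing the same way (z of upper_tote in the frame of lower_tote between 0.078 and 0.0865 m and x of upper_tote in the frame of lower_tote between -0.008 and 0.008 m and y of upper_tote in the frame of lower_tote between -0.008 and 0.008 m and x of upper_front in the frame of lower_tote below -0.06 m and angle between the x axis of upper_tote and the x axis of lower_tote, either way round below 0.1 rad and angle between upper_tote's own z axis and vertical below 0.05 rad and linear speed of each of upper_tote, lower_tote below 0.02 m/s and angular speed of upper_tote below 0.15 rad/s), for 0.2 s.
At the end, for the whole second after the job is handed in: Lower tote in the tray's frame, upright, front to the robot, within 0.17 rad of square with the board; upper tote level on its ledges (underside 78-86.5 mm above the lower's, within 8 mm in x and y and 0.1 rad, fronts the same way), released, at rest (all of step 1 and all of step 2 and contact force between upper_tote and the fingers below 0.3 N); the robot touches nothing.
It fails at once if one of the other kitchen things is moved by more than 40 mm (distance of any of jar, mug, tin, canister, bowl, soap, spoon from where it was at the start of the episode above 0.04 m).
It fails at once if the upper tote is banged or pressed onto the lower one (over 40 N) (contact force between upper_tote and lower_tote above 40 N).
It also fails if it takes over 72 s, if anything falls off the work surface, if the arm or the gripper's body presses on something with over 40 N, if the wrist force passes 120 N, or if a joint passes its speed limit or range.

### The arm

A 7-joint arm with a two-finger parallel gripper is mounted at the origin on the work surface. World frame = base frame: x ahead of the robot, y to its left, z up, the work surface at z = 0. Lengths are in m, angles in rad, forces in N, time in s.
With the tool pointing down it reaches from about 0.4 to 0.9 m from the base axis. Payload 5.5 kg.
Tool frame: the origin (TCP) lies at the very end of the fingers, on their centre line; the grasp point (between the pads) lies 19 mm behind it; z points along the fingers, y is the line along which they close (so a half turn about z gives the same grasp; the last joint's range is limited). The gripper opens to 92 mm and grips with 3 to 60 N. Pads are 19 mm wide; open, the fingers measure 130 mm over their backs; the gripper's body (75 mm by 190 mm) begins 47 mm behind the grasp point.
Start: joints at [-0.915, 0.501, -0.427, 1.55, 0.221, 1.138, -0.21], TCP at [0.249, 0.601, 0.227] pointing down, gripper open.
Joint ranges: [-2.88, 2.88], [-0.31, 2.03], [-1.54, 1.56], [0.2, 2.42], [-1.41, 4.55], [0.19, 2.02], [-2.57, 2.57]. Speed limits (rad/s): [2.57, 2.57, 3.14, 3.14, 3.14, 3.14, 3.14].

### API

Orientations are given as a unit quaternion [w, x, y, z].
In Python, from station import bot, cams gives the robot as it stands.
- The arm moves only by the tool carry_out, never from a script. Its argument "plan" is a list of rows, each a list of 7 numbers: the shift along the tool's x, y, z in cm, then the turn, a rotation vector about the tool's x, y, z in rad, then the opening, from 0 (shut) to 1 (fully open). In form: [[tx, ty, tz, wx, wy, wz, hand], ...]. A call has 1 to 8 rows; each row shifts and turns the commanded pose from where the row before left it, along the tool's axes as they then stand; what a row does not reach is not made up. A row lasts 1/12 s, in which the tool goes at most 41.7 mm and 7.16 degrees, less where a joint would pass 70% of its speed; a pose out of reach is approached as far as the arm can. A call with a gripper value outside its range is refused whole. The fingers move at their own pace and stop on an object; "squeeze" is the grip in N (left out, the last holds). Time passes only in rows, so rows that do not move let the fingers close. It gives the time, the measured TCP pose, the force, the opening and the grip force at its end, in the units of the state.
- bot.sense(): the state, without advancing time (a new reading comes with each control period).
- cams.capture(name): name is "scene" or "top" or "wrist"; returns a dict with "pixels" (384x512x3 uint8, blue, green, red), "fx", "fy", "cx", "cy" (pixels), "position" and "rotation" of the camera in the world. Camera axes: x right, y up, looking along -z (the intrinsics and any distortion apply to the point x, -y, -z); pixel columns grow to the right and rows downward; lengths in m; the calibration is good to about 2 mm. A picture is of the moment at which its call begins. There is no depth.
- bot.hand_in(): hands the job in; it is judged then, once.
The state is a dict: "time_s": time; "joint_positions": joint angles; "dq": joint speeds; "joint_torque": joint torques, N m; "tool_pos": TCP position; "eef_rot": TCP orientation; "ft_force": force on the tool from outside, world axes, zero at the start; "ft_torque": the same for the moment, N m; "opening": finger opening in m; "finger_force": force on a finger pad.
Only numpy, scipy, OpenCV 4.12 (cv2) and the standard library are available. Lean on these libraries where they do the work, as an engineer would, in place of code of your own. Each camera call takes 0.05 s, during which the arm holds its last target. There are 200 camera calls.

## Working session

There is one attempt and no reset: what is moved stays moved. The work goes in short steps, Python scripts to look and compute and a tool call to move; the robot and the scene stay as the last step left them, time stands still between calls to the robot, and variables do not carry over. Pictures are saved under pics/ and viewed, at most 10 in all, crops included, and the job is handed in when it is done.

Besides the shell and the picture viewer there is one more tool, called after "Call:" as a command line: name --pt "numbers of a row" for each row, then --argument value for the rest. carry_out: Moves the arm, as the interface text tells. Its arguments: {"type":"object","properties":{"plan":{"type":"array","items":{"type":"array","items":{"type":"number"}}},"squeeze":{"type":"number"}},"required":["plan"]}

```bash
ls; mkdir -p pics
python3 - <<'E'
from station import bot, cams
import cv2, numpy as np
s=bot.sense(); print({k:np.round(v,3).tolist() for k,v in s.items()})
ims=[]
for n in ("scene","top"):
    c=cams.capture(n); print(n,{k:np.round(v,4).tolist() for k,v in c.items() if k!="pixels"})
    np.savez(f"pics/{n}0.npz",**c); cv2.imwrite(f"pics/{n}0.png",cv2.resize(c["pixels"],(800,600),interpolation=cv2.INTER_CUBIC))
E
```

```text
pics
{'time_s': 0.0, 'joint_positions': [-0.915, 0.502, -0.427, 1.551, 0.221, 1.138, -0.21], 'dq': [-0.001, 0.001, -0.001, 0.001, 0.001, 0.003, 0.0], 'joint_torque': [-0.001, -56.658, -5.817, -27.913, -0.068, 0.031, 0.0], 'tool_pos': [0.249, 0.6, 0.226], 'eef_rot': [-0.0, 0.195, 0.981, -0.001], 'ft_force': [0.333, 0.791, 0.109], 'ft_torque': [0.06, -0.019, -0.033], 'finger_force': 0.0, 'opening': 0.092}
scene {'fx': 380.3212, 'fy': 380.3212, 'cx': 253.6122, 'cy': 187.5926, 'position': [1.2104, -0.6818, 1.1111], 'rotation': [0.8668, 0.3439, 0.1427, 0.3319]}
top {'fx': 396.3085, 'fy': 396.3085, 'cx': 251.4212, 'cy': 192.8662, 'position': [0.2092, 0.0107, 1.5725], 'rotation': [-0.6801, -0.078, 0.08, 0.7246]}
```

View pics/top0.png

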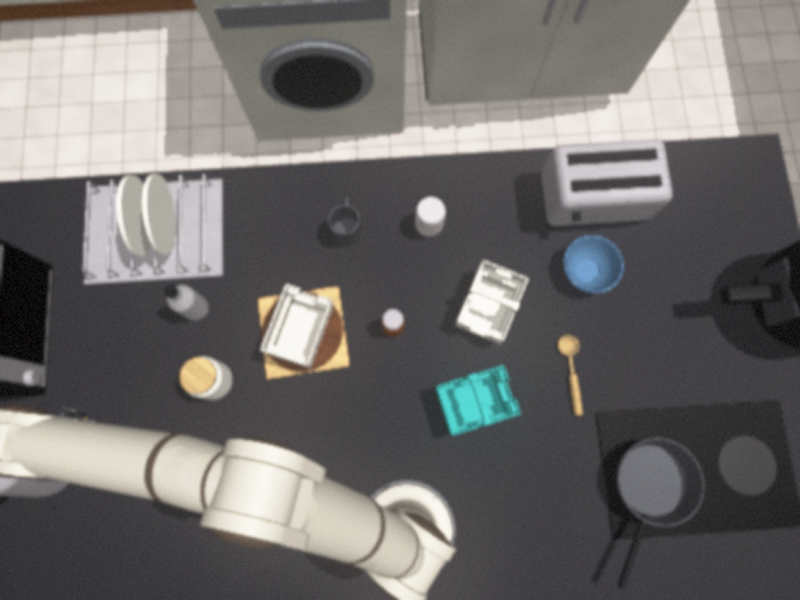

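View pics/scene0.png

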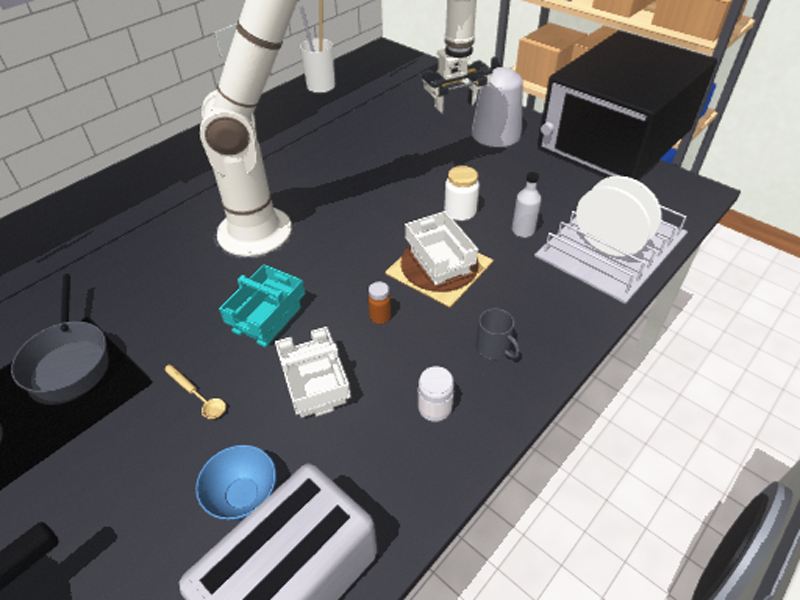

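The scene has two candidates shaped like the upper tote: the white one at top px (493,300) and the turquoise one at (478,400). The third tote, white and without a handle, is on the tray at (298,327). By the description I take the white one at (493,300), and I'll check it in a crop while measuring.

```bash
cat > h.py <<'E'
import numpy as np, cv2
from scipy.spatial.transform import Rotation as R
def rot(q): return R.from_quat([q[1],q[2],q[3],q[0]])
def ray(c,uv,z):
    uv=np.atleast_2d(uv).astype(float)
    d=np.c_[(uv[:,0]-c["cx"])/c["fx"],-(uv[:,1]-c["cy"])/c["fy"],-np.ones(len(uv))]
    r=c["rotation"]; M=r if np.ndim(r)==2 else rot(r).as_matrix()
    d=d@M.T; p=np.asarray(c["position"]); return (p+d*((z-p[2])/d[:,2])[:,None])[:,:2]
def proj(c,P):
    r=c["rotation"]; M=r if np.ndim(r)==2 else rot(r).as_matrix()
    q=(np.atleast_2d(P)-c["position"])@M; return np.c_[c["cx"]+c["fx"]*q[:,0]/-q[:,2],c["cy"]-c["fy"]*q[:,1]/-q[:,2]]
def rect(m):
    cs,_=cv2.findContours(m,cv2.RETR_EXTERNAL,cv2.CHAIN_APPROX_NONE); k=max(cs,key=cv2.contourArea); return k[:,0,:]
E
python3 - <<'E'
from h import *
T=dict(np.load("pics/top0.npz")); S=dict(np.load("pics/scene0.npz"))
def crop(c,x0,y0,w,h,s): return cv2.resize(c["pixels"][y0:y0+h,x0:x0+w],None,fx=s,fy=s,interpolation=cv2.INTER_CUBIC)
a=np.hstack([crop(T,155,175,75,75,5),crop(T,285,160,75,75,5)])
b=np.hstack([crop(S,245,125,75,75,4),crop(S,165,200,75,75,4)])
b=np.pad(b,((0,0),(0,150),(0,0))); b=cv2.resize(b[:225],(750,225)) if 0 else b[:225*4//3]
im=np.vstack([a[:,:750],b[:225,:750] if 0 else cv2.resize(b[:, :600],(450,225)).repeat(1,0) if 0 else np.pad(cv2.resize(b[:,:600],(450,225)),((0,0),(0,300),(0,0)))])
cv2.imwrite("pics/crop1.png",im); print(im.shape)
hsv=cv2.cvtColor(T["pixels"],cv2.COLOR_BGR2HSV)
for n,(x0,y0,x1,y1),z in (("low",(160,175,222,245),.114),("up",(285,160,345,225),.09)):
    m=np.zeros(hsv.shape[:2],np.uint8); sub=hsv[y0:y1,x0:x1]
    m[y0:y1,x0:x1]=((sub[...,1]<60)&(sub[...,2]>110))*255
    k=rect(cv2.morphologyEx(m,cv2.MORPH_CLOSE,np.ones((3,3))))
    w=ray(T,k,z); r=cv2.minAreaRect((w*1000).astype(np.float32)); print(n,r,cv2.boxPoints(r).round().tolist())
m=((hsv[...,0]>10)&(hsv[...,0]<28)&(hsv[...,1]>70)&(hsv[...,2]>120)).astype(np.uint8)*255
m[:,:160]=0;m[:,226:]=0;m[:180]=0;m[245:]=0
ys,xs=np.nonzero(m); w=ray(T,np.c_[xs,ys],.01); r=cv2.minAreaRect((w*1000).astype(np.float32)); print("board",r,cv2.boxPoints(r).round().tolist())
# jar
m=((hsv[...,0]<20)&(hsv[...,1]>90)).astype(np.uint8); m[:,:235]=0;m[:,270:]=0;m[:190]=0;m[225:]=0
ys,xs=np.nonzero(m); print("jar",ray(T,[[251,205]],.1))
E
```

```text
(600, 750, 3)
low ((500.33123779296875, 230.87872314453125), (135.70294189453125, 179.8671875), 67.58306121826172) [[391.0, 202.0], [558.0, 134.0], [609.0, 259.0], [443.0, 328.0]]
up ((533.10791015625, -248.35125732421875), (131.48434448242188, 187.34791564941406), 62.93732452392578) [[420.0, -264.0], [587.0, -350.0], [646.0, -232.0], [480.0, -147.0]]
board ((501.9694519042969, 230.91551208496094), (217.16395568847656, 215.70408630371094), 5.374660491943359) [[384.0, 328.0], [404.0, 113.0], [620.0, 134.0], [600.0, 348.0]]
jar [[4.97478212e-01 3.60438783e-04]]
```

View pics/crop1.png

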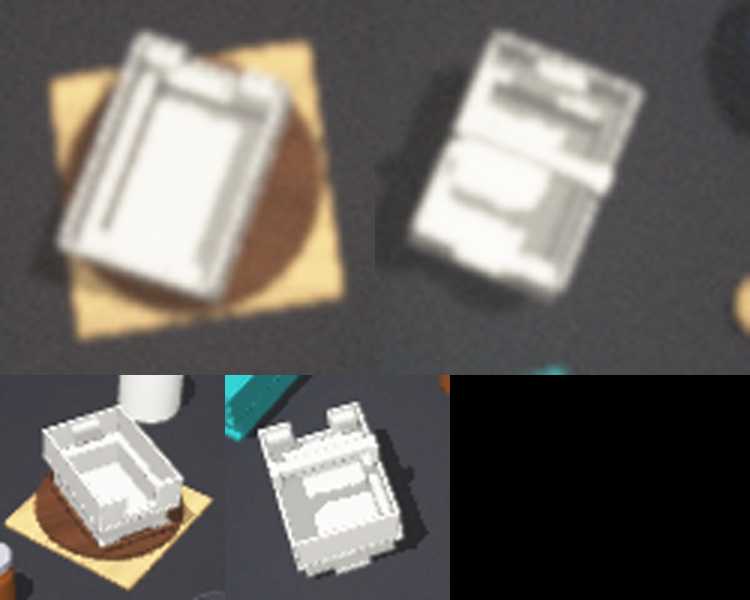

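The crops confirm it. The lower tote (left) has its cut-down front at the far end, at about 158° in yaw. The off-white handled tote (right) has its front towards the robot, at about -27°. I'll turn the tray by spreading the fingers gently between the lower tote's long walls and rotating -152° about the tray axis. The tool yaw already suits this.

Call:
carry_out --pt "-2.3 -1.5 0 0 0 0 0.45" --pt "-2.4 -1.6 0 0 0 0 0.45" --pt "-2.4 -1.6 0 0 0 0 0.45" --pt "-2.4 -1.6 0 0 0 0 0.45" --pt "-2.4 -1.6 0 0 0 0 0.45" --pt "-2.4 -1.5 0 0 0 0 0.45" --pt "-2.4 -1.5 0 0 0 0 0.45" --pt "-2.4 -1.5 0 0 0 0 0.45" --squeeze 6

```text
time_s: 0.77
tool_pos: [0.3782, 0.4113, 0.2264]
eef_rot: [-0.0, 0.195, 0.981, -0.0]
ft_force: [0.8, 0.8, 0.2]
opening: 0.044
finger_force: 0.0
```

Call:
carry_out --pt "-2.3 -1.5 0 0 0 0 0.45" --pt "-2.4 -1.5 0 0 0 0 0.45" --pt "-2.4 -1.5 0 0 0 0 0.45" --pt "-2.4 -1.6 0 0 0 0 0.45" --pt "-2.4 -1.6 0 0 0 0 0.45" --pt "-2.4 -1.6 0 0 0 0 0.45" --pt "-2.1 -1.4 0 0 0 0 0.45" --pt "0 0 0 0 0 0 0.45"

```text
time_s: 1.43
tool_pos: [0.4918, 0.2446, 0.2261]
eef_rot: [0.001, 0.199, 0.98, -0.002]
ft_force: [0.1, -1.5, 0.3]
opening: 0.0413
finger_force: 0.0
```

```bash
cat > st.py <<'E'
from h import *
from station import bot
import sys
s=bot.sense(); M=rot(s["eef_rot"]).as_matrix()
print("t",round(s["time_s"],2),"pos",np.round(s["tool_pos"],4),"yaw_y",np.degrees(np.arctan2(M[1,1],M[0,1])).round(2),"zax",M[:,2].round(3),"F",np.round(s["ft_force"],1),"open",round(s["opening"],4),"ff",s["finger_force"],"q",np.round(s["joint_positions"],2))
if len(sys.argv)>3:
    print("tool cm",(M.T@(np.array(list(map(float,sys.argv[1:4])))-s["tool_pos"])*100).round(2))
E
python3 st.py .501 .231 .08
```

```text
t 1.43 pos [0.4918 0.2446 0.2261] yaw_y 67.01 zax [ 0.001 -0.004 -1.   ] F [ 0.1 -1.5  0.3] open 0.0413 ff 0.0 q [-0.27  0.3  -0.29  1.81  0.1   1.04  0.57]
tool cm [-1.35 -0.85 14.62]
```

Call:
carry_out --pt "-1.4 -0.9 1.0 0 0 0 0.45" --pt "0 0 2.0 0 0 0 0.45" --pt "0 0 2.0 0 0 0 0.45" --pt "0 0 2.0 0 0 0 0.45" --pt "0 0 1 0 0 0 0.45" --pt "0 0 0 0 0 0 0.45" --pt "0 0 0 0 0 0 0.45"

```text
time_s: 2.02
tool_pos: [0.4973, 0.2378, 0.1465]
eef_rot: [-0.001, 0.195, 0.981, -0.0]
ft_force: [0.2, -0.0, 0.3]
opening: 0.0417
finger_force: 0.0
```

```bash
python3 st.py .501 .231 .08
python3 - <<'E'
from station import cams
import cv2
a=cams.capture("scene")["pixels"][90:220,220:350]; b=cams.capture("top")["pixels"][150:280,130:260]
cv2.imwrite("pics/c2.png",cv2.resize(cv2.hconcat([a,b]),(800,400),interpolation=cv2.INTER_CUBIC))
E
```

```text
t 2.02 pos [0.4973 0.2378 0.1465] yaw_y 67.52 zax [-0.001 -0.    -1.   ] F [ 0.2 -0.   0.3] open 0.0417 ff 0.0 q [-0.27  0.4  -0.28  1.88  0.14  0.88  0.56]
tool cm [-0.6  -0.48  6.65]
```

View pics/c2.png

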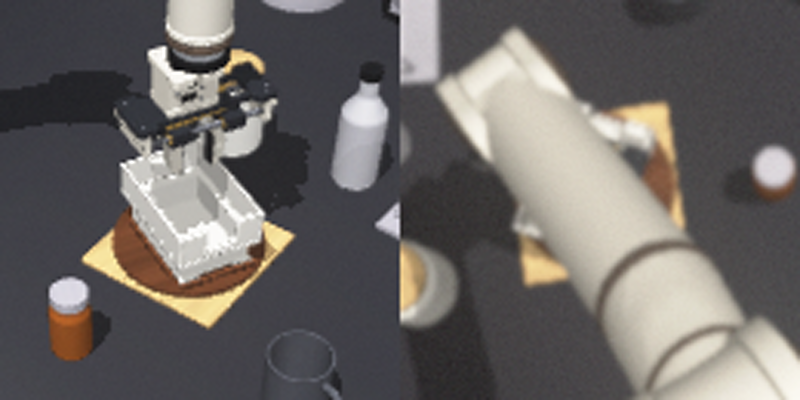

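The scene view shows the fingers above the inside of the tray tote (px ~(195,155)), lined up across it. Next I go down and spread them.

Call:
carry_out --pt "-0.6 -0.5 0 0 0 0 0.45" --pt "0 0 1.7 0 0 0 0.45" --pt "0 0 1.7 0 0 0 0.45" --pt "0 0 1.7 0 0 0 0.45" --pt "0 0 1.2 0 0 0 0.45" --pt "0 0 0 0 0 0 0.45" --pt "0 0 0 0 0 0 0.6" --pt "0 0 0 0 0 0 0.6"

```text
time_s: 2.78
tool_pos: [0.5022, 0.2309, 0.0847]
eef_rot: [0.001, 0.195, 0.981, 0.0]
ft_force: [0.7, -0.4, 0.0]
opening: 0.0503
finger_force: 0.0
```

Call:
carry_out --pt "0 0 0 0 0 0 0.7" --pt "0 0 0 0 0 0 0.75" --pt "0 0 0 0 0 0 0.78" --pt "0 0 0 0 0 0 0.8" --pt "0 0 0 0 0 0 0.82" --pt "0 0 0 0 0 0 0.82"

```text
time_s: 3.28
tool_pos: [0.5018, 0.2311, 0.084]
eef_rot: [0.0, 0.195, 0.981, 0.0]
ft_force: [-0.0, 1.3, 1.3]
opening: 0.0754
finger_force: 0.6
```

```bash
python3 st.py .501 .231 .08
```

```text
t 3.28 pos [0.5018 0.2311 0.084 ] yaw_y 67.51 zax [ 0.001  0.001 -1.   ] F [-0.   1.3  1.3] open 0.0754 ff 0.6103306268050801 q [-0.28  0.49 -0.25  1.91  0.17  0.75  0.55]
tool cm [ 0.06 -0.04  0.4 ]
```

Call:
carry_out --pt "0 0 0 0 0 0 0.85" --pt "0 0 0 0 0 0.03 0.85" --pt "0 0 0 0 0 0.05 0.85" --pt "0 0 0 0 0 0.06 0.85" --pt "0 0 0 0 0 0.06 0.85" --pt "0 0 0 0 0 0.06 0.85"

```text
time_s: 3.78
tool_pos: [0.5016, 0.2308, 0.0839]
eef_rot: [0.0, 0.322, 0.947, 0.0]
ft_force: [-0.2, -0.3, 1.3]
opening: 0.0768
finger_force: 6.1
```

```bash
python3 st.py .502 .231 .084
```

```text
t 3.78 pos [0.5016 0.2308 0.0839] yaw_y 52.45 zax [ 0.  0. -1.] F [-0.2 -0.3  1.3] open 0.0768 ff 6.058082796953386 q [-0.33  0.49 -0.19  1.91  0.13  0.75  0.32]
tool cm [-0.02  0.04 -0.01]
```

The fingers now grip the tote from inside at 6 N, and it is turning with the tool. I keep turning.

Call:
carry_out --pt "0 0 0 0 0 0.08 0.85" --pt "0 0 0 0 0 0.08 0.85" --pt "0 0 0 0 0 0.08 0.85" --pt "0 0 0 0 0 0.08 0.85" --pt "0 0 0 0 0 0.08 0.85" --pt "0 0 0 0 0 0.08 0.85" --pt "0 0 0 0 0 0.08 0.85" --pt "0 0 0 0 0 0.08 0.85"

```text
time_s: 4.45
tool_pos: [0.5004, 0.2302, 0.0838]
eef_rot: [-0.0, 0.604, 0.797, -0.001]
ft_force: [-2.5, -0.7, 5.9]
opening: 0.0766
finger_force: 6.2
```

Call:
carry_out --pt "0 0 0 0 0 0.08 0.85" --pt "0 0 0 0 0 0.08 0.85" --pt "0 0 0 0 0 0.08 0.85" --pt "0 0 0 0 0 0.08 0.85" --pt "0 0 0 0 0 0.08 0.85" --pt "0 0 0 0 0 0.08 0.85" --pt "0 0 0 0 0 0.08 0.85" --pt "0 0 0 0 0 0.08 0.85"

```text
time_s: 5.12
tool_pos: [0.4995, 0.2304, 0.0837]
eef_rot: [-0.001, 0.824, 0.567, -0.002]
ft_force: [-5.8, -0.4, 6.0]
opening: 0.0763
finger_force: 6.2
```

```bash
python3 st.py .502 .231 .084
```

```text
t 5.12 pos [0.4995 0.2304 0.0837] yaw_y -20.92 zax [-0.004 -0.001 -1.   ] F [-5.8 -0.4  6. ] open 0.0763 ff 6.204792023927439 q [-0.57  0.48  0.11  1.93 -0.08  0.74 -0.78]
tool cm [ 0.14  0.22 -0.03]
```

Call:
carry_out --pt "0 -0.1 0 0 0 0.08 0.85" --pt "0 0 0 0 0 0.08 0.85" --pt "0 0 0 0 0 0.08 0.85" --pt "0 0 0 0 0 0.08 0.85" --pt "0 0 0 0 0 0.08 0.85" --pt "0 0 0 0 0 0.08 0.85" --pt "0 0 0 0 0 0.08 0.85" --pt "0 0 0 0 0 0.08 0.85"

```text
time_s: 5.78
tool_pos: [0.4996, 0.2316, 0.0837]
eef_rot: [-0.0, 0.96, 0.279, -0.001]
ft_force: [-1.7, 0.9, 1.6]
opening: 0.0763
finger_force: 6.0
```

Call:
carry_out --pt "0 0 0 0 0 0.08 0.85" --pt "0 0 0 0 0 0.08 0.85" --pt "0 0 0 0 0 0.08 0.85" --pt "0 0 0 0 0 0.08 0.85" --pt "0 0 0 0 0 0.08 0.85" --pt "0 0 0 0 0 0.07 0.85" --pt "0 0 0 0 0 0 0.85" --pt "0 0 0 0 0 0 0.85"

```text
time_s: 6.45
tool_pos: [0.4996, 0.2317, 0.0836]
eef_rot: [-0.0, 0.999, 0.051, -0.001]
ft_force: [-3.5, 2.2, 2.3]
opening: 0.0764
finger_force: 6.1
```

```bash
python3 st.py .502 .231 .084
```

```text
t 6.45 pos [0.4996 0.2317 0.0836] yaw_y -84.17 zax [-0.001  0.    -1.   ] F [-3.5  2.2  2.3] open 0.0764 ff 6.085235838254448 q [-0.79  0.51  0.38  1.93 -0.27  0.75 -1.72]
tool cm [ 0.23  0.1  -0.04]
```

Call:
carry_out --pt "0 0 0 0 0 0 0.78" --pt "0 0 0 0 0 0 0.7" --pt "0 0 0 0 0 0 0.6" --pt "0 0 0 0 0 0 0.5" --pt "0 0 -1 0 0 0 0.5" --pt "0 0 -2 0 0 0 0.5" --pt "0 0 -3 0 0 0 0.5" --pt "0 0 -4 0 0 0 0.5"

```text
time_s: 7.12
tool_pos: [0.4988, 0.2297, 0.1831]
eef_rot: [0.001, 0.999, 0.049, -0.002]
ft_force: [0.4, 0.5, -0.3]
opening: 0.0459
finger_force: 0.0
```

```bash
python3 st.py .532 -.248 .26
```

```text
t 7.12 pos [0.4988 0.2297 0.1831] yaw_y -84.35 zax [-0.004 -0.003 -1.   ] F [ 0.4  0.5 -0.3] open 0.0459 ff 0.0 q [-0.84  0.36  0.44  1.87 -0.19  0.95 -1.79]
tool cm [-1.43 47.89 -7.55]
```

Call:
carry_out --pt "0 0 -4 0 0 0 0.6" --pt "0 2.5 -3 0 0 0 0.8" --pt "0 3.3 0 0 0 0 1" --pt "0 3.5 0 0 0 0 1" --pt "0 3.5 0 0 0 0 1" --pt "0 3.5 0 0 0 0 1" --pt "0 3.5 0 0 0 0 1" --pt "0 3.5 0 0 0 0 1"

```text
time_s: 7.78
tool_pos: [0.5234, -0.0029, 0.2547]
eef_rot: [-0.0, 0.999, 0.049, 0.001]
ft_force: [-0.0, 0.2, 0.0]
opening: 0.091
finger_force: 0.0
```

Call:
carry_out --pt "0 3.5 0 0 0 0 1" --pt "0 3.5 0 0 0 0 1" --pt "0 3.5 0 0 0 0 1" --pt "0 3.5 0 0 0 0 1" --pt "0 3.0 0 0 0 0 1" --pt "0 2.0 0 0 0 0 1" --pt "0 0 0 0 0 -0.1 1" --pt "0 0 0 0 0 -0.1 1"

```text
time_s: 8.45
tool_pos: [0.5416, -0.1929, 0.2544]
eef_rot: [0.001, 0.989, 0.149, 0.0]
ft_force: [0.2, 0.3, 0.5]
opening: 0.0919
finger_force: 0.0
```

Call:
carry_out --pt "0 0 0 0 0 -0.1 1" --pt "0 0 0 0 0 -0.1 1" --pt "0 0 0 0 0 -0.1 1" --pt "0 0 0 0 0 -0.1 1" --pt "0 0 0 0 0 -0.1 1" --pt "0 0 0 0 0 -0.1 1" --pt "0 0 0 0 0 -0.1 1" --pt "0 0 0 0 0 -0.08 1"

```text
time_s: 9.12
tool_pos: [0.5421, -0.1904, 0.2545]
eef_rot: [0.0, 0.857, 0.516, 0.0]
ft_force: [-0.3, 0.2, -0.1]
opening: 0.0915
finger_force: 0.0
```

```bash
python3 st.py .532 -.248 .15
cat > low.py <<'E'
from h import *
from station import cams
import sys
T=cams.capture("top"); np.savez("pics/top1.npz",**T)
hsv=cv2.cvtColor(T["pixels"],cv2.COLOR_BGR2HSV)
x0,y0,x1,y1=160,175,226,245
m=np.zeros(hsv.shape[:2],np.uint8); sub=hsv[y0:y1,x0:x1]; m[y0:y1,x0:x1]=((sub[...,1]<60)&(sub[...,2]>110))*255
k=rect(cv2.morphologyEx(m,cv2.MORPH_CLOSE,np.ones((3,3)))); w=ray(T,k,.114); r=cv2.minAreaRect((w*1000).astype(np.float32)); print("low",r,cv2.boxPoints(r).round().tolist())
E
python3 low.py
python3 - <<'E'
from h import *
from station import cams
T=dict(np.load("pics/top1.npz")); W=cams.capture("wrist"); np.savez("pics/w1.npz",**W); print({k:np.round(v,3).tolist() for k,v in W.items() if k!="pixels"})
a=cv2.resize(T["pixels"][170:250,150:230],(340,340),interpolation=cv2.INTER_CUBIC); b=cv2.resize(W["pixels"],(453,340))
cv2.imwrite("pics/c3.png",cv2.hconcat([a,b]))
E
```

```text
t 9.12 pos [ 0.5421 -0.1904  0.2545] yaw_y -27.92 zax [ 0. -0. -1.] F [-0.3  0.2 -0.1] open 0.0915 ff 0.0 q [-0.08  0.33  0.47  1.74 -0.16  1.11 -0.05]
tool cm [-5.56  1.8  10.45]
low ((500.5903015136719, 230.67230224609375), (185.33688354492188, 130.07180786132812), 7.533980369567871) [[400.0, 283.0], [417.0, 154.0], [601.0, 178.0], [584.0, 307.0]]
{'fx': 274.937, 'fy': 274.937, 'cx': 260.718, 'cy': 189.498, 'position': [0.579, -0.124, 0.412], 'rotation': [0.961, -0.137, 0.034, -0.237]}
```

View pics/c3.png

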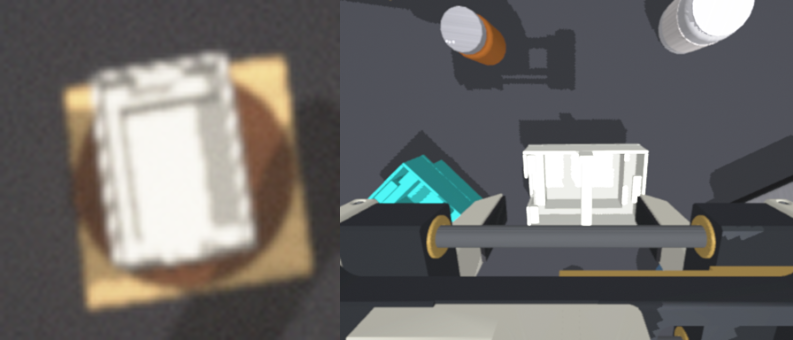

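Left crop: the lower tote now has its front towards the robot at (180,255), about square with the board. Wrist view: the white handled tote's bar is a vertical strip at (587,185), parallel to the fingers' plane. Now I refine the bar position.

Run:
```python
from h import *
W=dict(np.load("pics/w1.npz")); T=dict(np.load("pics/top0.npz"))
print("top bar",ray(T,[[316.6,192.6]],.119))
g=cv2.cvtColor(W["pixels"],cv2.COLOR_BGR2GRAY).astype(int)
for r in (185,195,205,215,225,235): print(r,g[r,205:350:5].tolist())
print("rim back corners", ray(W,[[(527-340)*1.13,148*1.13],[(647-340)*1.13,150*1.13]],.09))
```

```text
top bar [[ 0.52544541 -0.24859594]]
185 [81, 255, 255, 255, 255, 217, 255, 255, 255, 255, 239, 239, 255, 255, 255, 255, 255, 255, 255, 255, 255, 239, 219, 162, 239, 239, 165, 156, 255]
195 [77, 255, 255, 255, 255, 234, 255, 255, 255, 255, 239, 242, 255, 255, 255, 255, 255, 255, 255, 255, 255, 240, 196, 174, 239, 239, 156, 156, 255]
205 [83, 58, 255, 255, 255, 252, 255, 255, 255, 255, 239, 239, 255, 255, 255, 255, 255, 255, 255, 255, 255, 239, 176, 204, 239, 207, 255, 219, 244]
215 [84, 70, 255, 250, 255, 255, 239, 239, 239, 239, 239, 239, 239, 239, 255, 255, 238, 239, 239, 239, 239, 239, 160, 255, 254, 236, 255, 201, 139]
225 [84, 84, 174, 242, 255, 255, 195, 195, 191, 191, 191, 192, 191, 191, 255, 255, 198, 187, 186, 187, 183, 183, 159, 255, 244, 255, 226, 53, 175]
235 [84, 164, 255, 255, 237, 236, 201, 201, 211, 211, 212, 211, 211, 211, 255, 255, 223, 221, 221, 221, 228, 227, 228, 239, 239, 226, 46, 33, 35]
rim back corners [[ 0.49585801 -0.1548766 ]
 [ 0.63787721 -0.23252171]]
```

Run:
```python
from h import *
W=dict(np.load("pics/w1.npz"))
g=cv2.cvtColor(W["pixels"],cv2.COLOR_BGR2GRAY).astype(int)
P=[]
for r in (222,228,234,240):
    print(r,g[r,268:290].tolist()); 
print(ray(W,[[278.5,170],[278.5,200],[278.5,222],[278.5,240]],.119).round(4).tolist())
m=((g>150)*255).astype(np.uint8); m[:, :200]=0; m[:,360:]=0; m[:150]=0; m[212:]=0
k=rect(m); top=np.array([[x,k[k[:,0]==x,1].min()] for x in range(222,336,6)]); print(top.tolist()); p=ray(W,top,.09); print(np.degrees(np.arctan(np.polyfit(p[:,0],p[:,1],1)[0])), k[:,0].min(),k[:,0].max())
```

```text
222 [240, 240, 240, 234, 228, 253, 255, 255, 255, 255, 255, 255, 255, 255, 255, 255, 251, 239, 239, 239, 240, 240]
228 [183, 184, 183, 183, 216, 254, 255, 255, 255, 255, 255, 255, 255, 255, 255, 255, 243, 193, 183, 184, 185, 184]
234 [187, 187, 186, 186, 217, 254, 255, 255, 255, 255, 255, 255, 255, 255, 255, 255, 241, 198, 190, 191, 191, 191]
240 [236, 236, 236, 230, 226, 252, 255, 255, 255, 255, 255, 255, 255, 255, 255, 255, 250, 238, 236, 237, 238, 241]
[[0.5665, -0.1886], [0.5511, -0.2194], [0.5391, -0.2432], [0.5289, -0.2635]]
[[222, 164], [228, 163], [234, 163], [240, 163], [246, 163], [252, 163], [258, 163], [264, 163], [270, 163], [276, 163], [282, 163], [288, 163], [294, 163], [300, 163], [306, 163], [312, 163], [318, 163], [324, 163], [330, 163]]
-27.539723921339487 206 348
```

Call:
carry_out --pt "-2.6 1.1 0 0 0 0 1" --pt "-2.6 1.1 0 0 0 0 1" --pt "0 0 2.5 0 0 0 1" --pt "0 0 2.5 0 0 0 1" --pt "0 0 2.5 0 0 0 1" --pt "0 0 2.5 0 0 0 1" --pt "0 0 1 0 0 0 1" --pt "0 0 0 0 0 0 1"

```text
time_s: 9.88
tool_pos: [0.5352, -0.2454, 0.1414]
eef_rot: [-0.002, 0.858, 0.513, -0.002]
ft_force: [-0.3, 0.8, 0.6]
opening: 0.092
finger_force: 0.0
```

```bash
python3 st.py .537 -.247 .094
python3 - <<'E'
from h import *
from station import cams
W=cams.capture("wrist"); S=cams.capture("scene")
a=cv2.resize(S["pixels"][180:280,150:250],(340,340),interpolation=cv2.INTER_CUBIC); b=cv2.resize(W["pixels"],(453,340))
cv2.imwrite("pics/c4.png",cv2.hconcat([a,b]))
E
```

```text
t 9.88 pos [ 0.5352 -0.2454  0.1414] yaw_y -28.29 zax [-0.005  0.001 -1.   ] F [-0.3  0.8  0.6] open 0.092 ff 0.0 q [ 0.04  0.49  0.45  1.8  -0.26  0.91  0.11]
tool cm [-0.05  0.26  4.74]
```

View pics/c4.png

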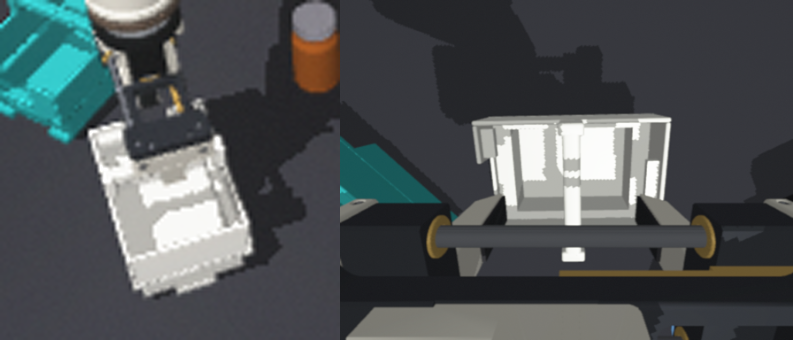

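The bar (wrist px (572,190)) lies midway between the fingers, so I go down and close.

Call:
carry_out --pt "0 0.1 1.5 0 0 0 1" --pt "0 0 1.5 0 0 0 1" --pt "0 0 1.3 0 0 0 1" --pt "0 0 0.4 0 0 0 1" --pt "0 0 0 0 0 0 0.5" --pt "0 0 0 0 0 0 0.25" --pt "0 0 0 0 0 0 0.1" --pt "0 0 0 0 0 0 0.1" --squeeze 25

```text
time_s: 10.65
tool_pos: [0.5387, -0.247, 0.0977]
eef_rot: [0.001, 0.858, 0.514, 0.001]
ft_force: [-0.8, -0.4, -0.4]
opening: 0.0699
finger_force: 0.0
```

Call:
carry_out --pt "0 0 0 0 0 0 0" --pt "0 0 0 0 0 0 0" --pt "0 0 0 0 0 0 0"

```text
time_s: 10.9
tool_pos: [0.5381, -0.2467, 0.097]
eef_rot: [0.0, 0.858, 0.514, 0.0]
ft_force: [0.3, 0.6, 0.7]
opening: 0.0497
finger_force: 0.0
```

```bash
python3 st.py .537 -.247 .094
```

```text
t 10.9 pos [ 0.5381 -0.2467  0.097 ] yaw_y -28.19 zax [ 0. -0. -1.] F [0.3 0.6 0.7] open 0.0497 ff 0.0 q [ 0.06  0.55  0.42  1.83 -0.3   0.83  0.14]
tool cm [-0.08 -0.08  0.3 ]
```

Call:
carry_out --pt "0 0 0.3 0 0 0 0" --pt "0 0 0 0 0 0 0" --pt "0 0 0 0 0 0 0" --pt "0 0 0 0 0 0 0" --pt "0 0 0 0 0 0 0" --pt "0 0 0 0 0 0 0" --pt "0 0 0 0 0 0 0" --pt "0 0 0 0 0 0 0" --squeeze 30

```text
time_s: 11.57
tool_pos: [0.5374, -0.2463, 0.0935]
eef_rot: [-0.001, 0.858, 0.514, -0.0]
ft_force: [-1.9, 2.3, 2.0]
opening: 0.0138
finger_force: 30.0
```

```bash
python3 st.py .537 -.247 .094
```

```text
t 11.57 pos [ 0.5374 -0.2463  0.0935] yaw_y -28.2 zax [-0.001  0.001 -1.   ] F [-1.9  2.3  2. ] open 0.0138 ff 29.974306225776672 q [ 0.06  0.56  0.42  1.83 -0.3   0.82  0.14]
tool cm [-0.07 -0.   -0.05]
```

The bar is gripped (13.8 mm, 30 N). Lifting.

Call:
carry_out --pt "0 0 -0.5 0 0 0 0" --pt "0 0 -1.2 0 0 0 0" --pt "0 0 -2.2 0 0 0 0" --pt "0 0 -3 0 0 0 0" --pt "0 0 -3 0 0 0 0" --pt "0 0 -3 0 0 0 0" --pt "0 0 -2.5 0 0 0 0" --pt "0 0 -1.5 0 0 0 0"

```text
time_s: 12.23
tool_pos: [0.5392, -0.2478, 0.2672]
eef_rot: [0.002, 0.858, 0.513, 0.002]
ft_force: [0.4, -0.3, -4.0]
opening: 0.0139
finger_force: 30.0
```

Call:
carry_out --pt "0 0 0 0 0 -0.03 0" --pt "0 0 0 0 0 -0.06 0" --pt "0 0 0 0 0 -0.09 0" --pt "0 0 0 0 0 -0.1 0" --pt "0 0 0 0 0 -0.1 0" --pt "0 0 0 0 0 -0.1 0" --pt "0 0 0 0 0 -0.07 0" --pt "0 0 0 0 0 -0.05 0"

```text
time_s: 12.9
tool_pos: [0.5379, -0.247, 0.2636]
eef_rot: [0.0, 0.667, 0.745, 0.0]
ft_force: [0.6, -0.4, -3.6]
opening: 0.0138
finger_force: 30.0
```

```bash
python3 st.py .5005 .2305 .265
```

```text
t 12.9 pos [ 0.5379 -0.247   0.2636] yaw_y 6.37 zax [ 0.001 -0.001 -1.   ] F [ 0.6 -0.4 -3.6] open 0.0138 ff 29.970936477184296 q [ 0.08  0.34  0.38  1.69 -0.14  1.14  0.62]
tool cm [47.87  1.59 -0.17]
```

Call:
carry_out --pt "0.8 0 0 0 0 0 0" --pt "1.6 0.1 0 0 0 0 0" --pt "2.4 0.1 0 0 0 0 0" --pt "3 0.1 0 0 0 0 0" --pt "3.2 0.1 0 0 0 0 0" --pt "3.2 0.1 0 0 0 0 0" --pt "3.2 0.1 0 0 0 0 0" --pt "3.2 0.1 0 0 0 0 0"

```text
time_s: 13.57
tool_pos: [0.5222, -0.0393, 0.2634]
eef_rot: [0.0, 0.669, 0.744, 0.0]
ft_force: [0.4, 0.0, -4.0]
opening: 0.0137
finger_force: 30.0
```

Call:
carry_out --pt "3.2 0.1 0 0 0 0 0" --pt "3.2 0.1 0 0 0 0 0" --pt "3.2 0.1 0 0 0 0 0" --pt "3.2 0.1 0 0 0 0 0" --pt "3 0.1 0 0 0 0 0" --pt "2.4 0.1 0 0 0 0 0" --pt "1.8 0.1 0 0 0 0 0" --pt "1.2 0.1 0 0 0 0 0"

```text
time_s: 14.23
tool_pos: [0.5069, 0.1737, 0.2632]
eef_rot: [-0.0, 0.667, 0.745, 0.001]
ft_force: [0.2, -0.6, -3.9]
opening: 0.0134
finger_force: 30.0
```

Call:
carry_out --pt "0.6 0 0 0 0 0 0" --pt "0 0 0 0 0 0 0" --pt "0 0 0 0 0 0 0" --pt "0 0 0 0 0 0 0"

```text
time_s: 14.57
tool_pos: [0.5075, 0.1746, 0.2628]
eef_rot: [0.0, 0.669, 0.743, -0.0]
ft_force: [0.5, -0.9, -3.6]
opening: 0.0138
finger_force: 30.0
```

```bash
python3 st.py .5005 .2305 .265
```

```text
t 14.57 pos [0.5075 0.1746 0.2628] yaw_y 6.03 zax [ 0.    -0.001 -1.   ] F [ 0.5 -0.9 -3.6] open 0.0138 ff 29.9709489941597 q [-0.5   0.23  0.14  1.81 -0.04  1.1  -0.24]
tool cm [ 5.63 -0.1  -0.23]
```

Run:
```python
from h import *
from station import cams
W=cams.capture("wrist"); S=cams.capture("scene"); np.savez("pics/w2.npz",**W); np.savez("pics/s2.npz",**S)
a=cv2.resize(S["pixels"][80:200,220:340],(480,480),interpolation=cv2.INTER_CUBIC); b=cv2.resize(W["pixels"][:300,100:300],(320,480))
cv2.imwrite("pics/c5.png",cv2.hconcat([a,b]))
```

```text
(no output)
```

View pics/c5.png

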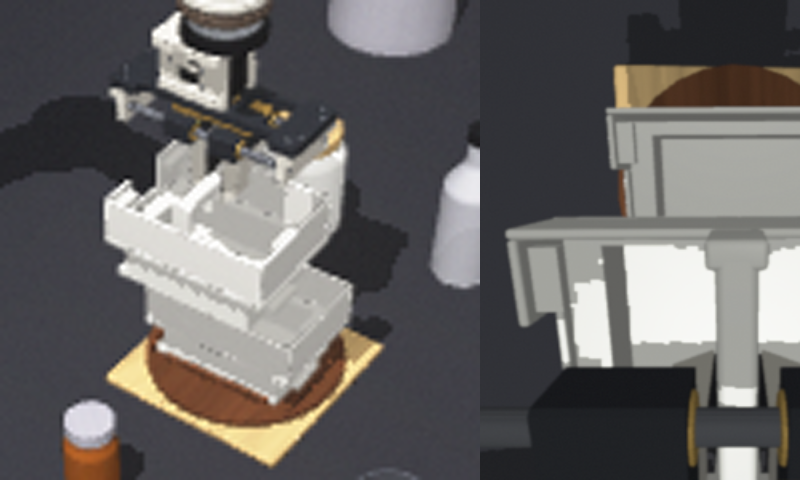

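Scene crop: the upper tote (215,235) is carried level, with its front the same way as the lower tote (250,330). In the wrist view both far rims are visible, lower at row ~110 and upper at row ~222 of the crop. I'll compare their ends by ray casting.

```bash
cat > rim.py <<'E'
from h import *
def edges(W,rows0,z,cols,span=12,lo=5,thr=25):
    g=cv2.GaussianBlur(cv2.cvtColor(W["pixels"],cv2.COLOR_BGR2GRAY),(3,3),0).astype(float)
    d=np.abs(np.diff(g,axis=0))
    # far outer edge: first strong gradient row near rows0
    pts=[]
    for c in cols:
        r=rows0-span+np.argmax(d[rows0-span:rows0+span,c]); pts.append([c,r+.5])
    return np.array(pts)
if __name__=="__main__":
    W=dict(np.load("pics/w2.npz")); g=cv2.cvtColor(W["pixels"],cv2.COLOR_BGR2GRAY).astype(int)
    print("colprof low c=250",g[58:84,250].tolist()); print("colprof up",g[128:150,200].tolist())
    for r in (69,71,73): print(r,g[r,170:190].tolist(),g[r,300:350].tolist())
    for r in (142,144,146): print(r,g[r,108:130].tolist(),g[r,340:420:2].tolist())
E
python3 rim.py
```

```text
colprof low c=250 [44, 43, 45, 44, 45, 44, 43, 43, 87, 153, 168, 159, 136, 104, 95, 97, 96, 117, 161, 172, 171, 171, 171, 171, 172, 163]
colprof up [165, 165, 165, 165, 166, 166, 162, 143, 121, 115, 116, 116, 117, 117, 123, 149, 163, 166, 163, 155, 142, 144]
69 [50, 50, 50, 50, 50, 50, 49, 52, 88, 139, 161, 163, 163, 163, 163, 162, 162, 162, 162, 161] [153, 154, 153, 154, 153, 153, 153, 152, 152, 152, 152, 153, 152, 152, 152, 152, 152, 151, 151, 151, 151, 151, 151, 151, 151, 151, 151, 150, 150, 150, 150, 150, 150, 150, 150, 150, 150, 150, 149, 149, 149, 147, 126, 84, 54, 49, 50, 50, 50, 50]
71 [51, 50, 51, 50, 49, 50, 50, 49, 59, 92, 120, 124, 116, 110, 109, 108, 108, 108, 108, 108] [105, 105, 104, 104, 104, 103, 104, 104, 104, 105, 104, 104, 104, 103, 104, 104, 105, 104, 103, 103, 104, 104, 103, 103, 103, 104, 103, 104, 104, 103, 103, 103, 104, 103, 102, 103, 103, 104, 107, 124, 148, 156, 126, 79, 52, 50, 50, 50, 50, 50]
73 [51, 50, 51, 50, 50, 51, 49, 49, 76, 133, 159, 157, 133, 108, 100, 101, 99, 99, 98, 97] [97, 96, 96, 97, 96, 97, 96, 96, 97, 96, 97, 97, 96, 97, 98, 96, 97, 97, 
[... 331 characters left out ...]
 141, 141, 142, 142, 142, 143, 143, 143, 143, 143, 145, 142, 138, 101, 52, 50, 50, 50, 49, 51, 50]
144 [51, 50, 50, 50, 50, 49, 49, 68, 113, 145, 157, 158, 159, 158, 158, 158, 158, 158, 159, 158, 159, 158] [227, 226, 227, 227, 227, 227, 227, 226, 227, 228, 227, 221, 219, 227, 227, 229, 190, 164, 164, 164, 165, 165, 164, 165, 165, 165, 164, 163, 163, 163, 163, 164, 143, 57, 49, 50, 50, 51, 50, 51]
146 [50, 50, 50, 51, 50, 50, 49, 78, 134, 160, 165, 165, 164, 165, 164, 164, 164, 165, 164, 165, 164, 164] [235, 235, 235, 235, 236, 235, 236, 235, 235, 235, 235, 230, 229, 235, 236, 232, 167, 155, 155, 156, 155, 155, 154, 155, 154, 154, 154, 154, 154, 154, 154, 154, 124, 54, 50, 50, 50, 51, 50, 50]
```

```bash
python3 - <<'E'
from h import *
W=dict(np.load("pics/w2.npz"))
g=cv2.cvtColor(W["pixels"],cv2.COLOR_BGR2GRAY).astype(float)
def rowedge(c,a,b,t): # first crossing
    s=g[a:b,c]; i=np.argmax(s>t); return a+i-1+(t-s[i-1])/(s[i]-s[i-1])
lr=[(c,rowedge(c,58,80,100)) for c in (200,250,300,330)]
ur=[]
for c in (130,160,190,220):
    s=g[136:148,c]; i=np.argmax(np.diff(s)); ur.append((c,136+i+.5))
for n,e,z,l,r,row in (("low",lr,.114,178.3,342.8,69),("up",ur,.259,115.7,404.8,146)):
    p=ray(W,np.array(e),z); q=ray(W,[[l,row],[r,row]],z); k=np.polyfit(p[:,0],p[:,1],1); a=np.arctan(k[0])
    print(n,np.array(e).round(1).tolist(),"yaw",np.degrees(a).round(2),"len",np.linalg.norm(q[1]-q[0]).round(4),"mid",q.mean(0).round(4))
    ex=np.array([np.cos(a),np.sin(a)]); ey=np.array([-ex[1],ex[0]])
    mx=q.mean(0)@ex; my=(p@ey).mean()
    print(" centre",(mx*ex+(my-.06)*ey).round(4))
E
python3 st.py .5005 .2305 .2
```

```text
low [[200.0, 58.9], [250.0, 66.2], [300.0, 66.1], [330.0, 56.9]] yaw 6.25 len 0.1691 mid [0.4967 0.2891]
 centre [0.5025 0.236 ]
up [[130.0, 139.5], [160.0, 142.5], [190.0, 142.5], [220.0, 142.5]] yaw 4.34 len 0.1687 mid [0.5029 0.2293]
 centre [0.5074 0.1704]
t 14.67 pos [0.5075 0.1748 0.2627] yaw_y 6.03 zax [ 0.    -0.001 -1.   ] F [ 0.3  0.3 -3.5] open 0.0139 ff 29.971024096012115 q [-0.5   0.23  0.14  1.81 -0.04  1.1  -0.24]
tool cm [ 5.62 -0.11  6.27]
```

Run:
```python
from h import *
W=dict(np.load("pics/w2.npz"))
for n,e,z,l,r,row in (("low",[(220,66.25),(250,66.2),(300,66.1)],.114,178.3,342.8,69),("up",[(160,142.5),(220,142.5)],.259,115.7,404.8,146)):
    p=ray(W,np.array(e),z); q=ray(W,[[l,row],[r,row]],z); a=np.arctan(np.polyfit(p[:,0],p[:,1],1)[0])
    ex=np.array([np.cos(a),np.sin(a)]); ey=np.array([-ex[1],ex[0]])
    print(n,np.degrees(a).round(2),(q.mean(0)@ex*ex+((p@ey).mean()-.06)*ey).round(4))
```

```text
low 6.15 [0.5028 0.2321]
up 6.05 [0.509  0.1716]
```

Call:
carry_out --pt "1 0 0 0 0 0 0" --pt "2 0 0 0 0 0 0" --pt "2 0 0 0 0 0 0" --pt "1.1 0 0.5 0 0 0 0" --pt "0 0 1.5 0 0 0 0" --pt "0 0 1.5 0 0 0 0" --pt "0 0 1 0 0 0 0" --pt "0 0 0.3 0 0 0 0"

```text
time_s: 15.33
tool_pos: [0.4992, 0.2363, 0.2123]
eef_rot: [-0.001, 0.668, 0.744, -0.002]
ft_force: [0.2, -0.5, -4.6]
opening: 0.0134
finger_force: 30.0
```

Call:
carry_out --pt "0 0 0 0 0 0 0" --pt "0 0 0 0 0 0 0"

```text
time_s: 15.5
tool_pos: [0.5009, 0.237, 0.215]
eef_rot: [0.0, 0.668, 0.744, 0.0]
ft_force: [0.0, 0.5, -3.1]
opening: 0.0135
finger_force: 30.0
```

```bash
python3 st.py .5013 .2353 .202
python3 - <<'E'
from h import *
from station import cams
S=cams.capture("scene"); T=cams.capture("top"); np.savez("pics/s3.npz",**S)
a=cv2.resize(S["pixels"][100:200,230:330],(500,500),interpolation=cv2.INTER_CUBIC); b=cv2.resize(T["pixels"][170:250,150:210],(300,500)[0:2] if 0 else (300,500))
cv2.imwrite("pics/c6.png",cv2.hconcat([a,b]))
E
```

```text
t 15.5 pos [0.5009 0.237  0.215 ] yaw_y 6.16 zax [ 0.  0. -1.] F [ 0.   0.5 -3.1] open 0.0135 ff 29.97105449438095 q [-0.58  0.31  0.1   1.82 -0.04  1.01 -0.35]
tool cm [-0.17  0.02  1.3 ]
```

View pics/c6.png

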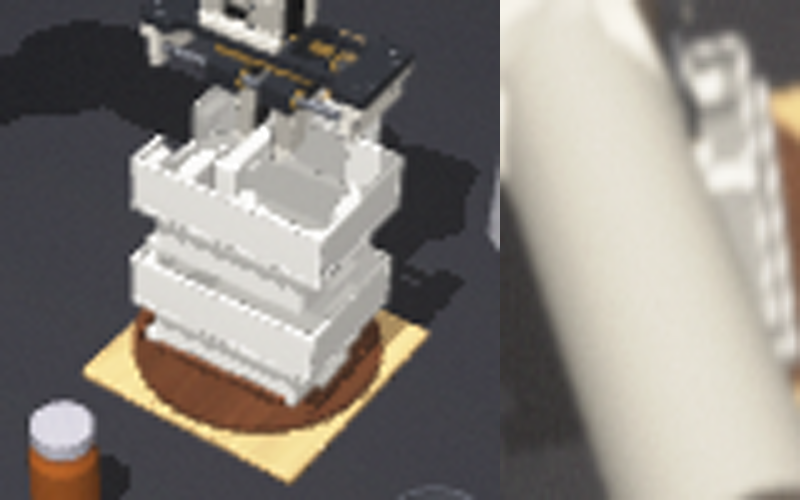

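Scene crop: the upper tote (265,215) sits straight above the lower (255,290), fronts the same way. I'll check the silhouette corners numerically.

Run:
```python
from h import *
S=dict(np.load("pics/s3.npz")); hsv=cv2.cvtColor(S["pixels"],cv2.COLOR_BGR2HSV)
m=(hsv[...,1]<50)&(hsv[...,2]>110)
for r in range(128,176,2):
    c=np.nonzero(m[r,250:315])[0]+250; print(r,c.min() if len(c) else None,c.max() if len(c) else None,end=" | ")
# predicted corners
for n,c,yaw,z in (("low",(.5028,.2321),6.15,.114),("up",(.5024,.2338),6.15,.2115)):
    a=np.radians(yaw); Rm=np.array([[np.cos(a),-np.sin(a)],[np.sin(a),np.cos(a)]])
    P=np.array([[-85,-60],[85,-60],[85,60],[-85,60]])/1000@Rm.T+c
    for dz in (0,-.045): print("\n",n,dz,proj(S,np.c_[P,np.full(4,z+dz)]).round(1).tolist())
```

```text
128 260 305 | 130 257 308 | 132 256 310 | 134 256 309 | 136 256 309 | 138 256 309 | 140 256 309 | 142 258 308 | 144 261 306 | 146 260 304 | 148 259 303 | 150 257 306 | 152 256 307 | 154 256 307 | 156 256 307 | 158 256 307 | 160 257 306 | 162 261 304 | 164 261 303 | 166 259 301 | 168 263 300 | 170 268 299 | 172 272 298 | 174 276 296 | 
 low 0 [[255.5, 151.2], [291.6, 168.0], [307.8, 151.0], [272.4, 135.7]]

 low -0.045 [[255.7, 159.6], [291.0, 176.4], [306.9, 159.4], [272.2, 144.0]]

 up 0 [[255.3, 131.5], [293.3, 148.1], [310.1, 131.2], [273.0, 116.1]]

 up -0.045 [[255.5, 140.7], [292.6, 157.4], [309.1, 140.5], [272.8, 125.3]]
```

Both silhouettes agree with the estimates to about 2 mm. I shift -1.5 mm and lower gently.

Call:
carry_out --pt "-0.15 0 0.2 0 0 0 0" --pt "0 0 0.2 0 0 0 0" --pt "0 0 0.2 0 0 0 0" --pt "0 0 0.2 0 0 0 0" --pt "0 0 0.15 0 0 0 0" --pt "0 0 0.15 0 0 0 0" --pt "0 0 0.1 0 0 0 0" --pt "0 0 0 0 0 0 0"

```text
time_s: 16.27
tool_pos: [0.5006, 0.2356, 0.2024]
eef_rot: [-0.0, 0.668, 0.744, -0.0]
ft_force: [-1.5, -0.4, -3.8]
opening: 0.0137
finger_force: 30.0
```

```bash
python3 st.py .5013 .2353 .2
```

```text
t 16.27 pos [0.5006 0.2356 0.2024] yaw_y 6.2 zax [-0.001 -0.    -1.   ] F [-1.5 -0.4 -3.8] open 0.0137 ff 29.971061646938324 q [-0.57  0.32  0.1   1.84 -0.04  0.99 -0.35]
tool cm [-0.04  0.07  0.24]
```

Call:
carry_out --pt "0 0.05 0.05 0 0 0 0" --pt "0 0 0.05 0 0 0 0" --pt "0 0 0.05 0 0 0 0" --pt "0 0 0.05 0 0 0 0" --pt "0 0 0.05 0 0 0 0" --pt "0 0 0 0 0 0 0"

```text
time_s: 16.77
tool_pos: [0.5012, 0.2356, 0.2001]
eef_rot: [-0.0, 0.668, 0.744, -0.0]
ft_force: [0.8, 0.4, -3.9]
opening: 0.0135
finger_force: 30.0
```

```bash
python3 st.py .5013 .2353 .2
```

```text
t 16.77 pos [0.5012 0.2356 0.2001] yaw_y 6.19 zax [-0. -0. -1.] F [ 0.8  0.4 -3.9] open 0.0135 ff 29.971094727516174 q [-0.57  0.33  0.1   1.84 -0.04  0.98 -0.34]
tool cm [-0.04  0.01  0.01]
```

Call:
carry_out --pt "0 0 0.05 0 0 0 0" --pt "0 0 0.05 0 0 0 0" --pt "0 0 0 0 0 0 0"

```text
time_s: 17.02
tool_pos: [0.5012, 0.2358, 0.1994]
eef_rot: [-0.0, 0.668, 0.744, 0.0]
ft_force: [-1.0, -0.7, -1.9]
opening: 0.0136
finger_force: 30.0
```

```bash
python3 st.py .5013 .2353 .2
```

```text
t 17.02 pos [0.5012 0.2358 0.1994] yaw_y 6.19 zax [ 0.  0. -1.] F [-1.  -0.7 -1.9] open 0.0136 ff 29.972614645957947 q [-0.57  0.33  0.1   1.84 -0.04  0.98 -0.34]
tool cm [-0.05 -0.   -0.06]
```

The load is coming off at the expected height, so the feet are on the ledges. A touch more, then release.

Call:
carry_out --pt "0 0 0.05 0 0 0 0" --pt "0 0 0 0 0 0 0" --pt "0 0 0 0 0 0 0.17" --pt "0 0 0 0 0 0 0.22" --pt "0 0 0 0 0 0 0.3" --pt "0 0 0 0 0 0 0.45" --pt "0 0 0 0 0 0 0.6" --pt "0 0 0 0 0 0 0.6"

```text
time_s: 17.68
tool_pos: [0.5013, 0.2357, 0.1987]
eef_rot: [0.0, 0.668, 0.744, 0.0]
ft_force: [0.7, 0.4, 0.2]
opening: 0.0425
finger_force: 0.0
```

```bash
python3 st.py .5013 .2353 .2
```

```text
t 17.68 pos [0.5013 0.2357 0.1987] yaw_y 6.19 zax [ 0. -0. -1.] F [0.7 0.4 0.2] open 0.0425 ff 0.0 q [-0.57  0.33  0.1   1.84 -0.04  0.98 -0.34]
tool cm [-0.04 -0.   -0.13]
```

Now lift clear, move aside (over the free space at -y) and look.

Call:
carry_out --pt "0 0 -0.5 0 0 0 0.6" --pt "0 0 -1.5 0 0 0 0.6" --pt "0 0 -2.5 0 0 0 0.6" --pt "0 0 -3 0 0 0 0.6" --pt "0 0 -3 0 0 0 0.6" --pt "-3 0 0 0 0 0 0.6" --pt "-3.5 0 0 0 0 0 0.6" --pt "-3.5 0 0 0 0 0 0.6"

```text
time_s: 18.35
tool_pos: [0.5123, 0.1361, 0.305]
eef_rot: [0.0, 0.667, 0.745, 0.001]
ft_force: [1.3, -2.6, -0.9]
opening: 0.0551
finger_force: 0.0
```

Call:
carry_out --pt "-3.5 0 0 0 0 0 0.6" --pt "-3.5 0 0 0 0 0 0.6" --pt "-3.5 0 0 0 0 0 0.6" --pt "-3.5 0 0 0 0 0 0.6" --pt "-3.5 0 0 0 0 0 0.6" --pt "-2 0 0 0 0 0 0.6" --pt "0 0 0 0 0 0 0.6" --pt "0 0 0 0 0 0 0.6"

```text
time_s: 19.02
tool_pos: [0.533, -0.0591, 0.304]
eef_rot: [0.0, 0.669, 0.743, 0.0]
ft_force: [-0.1, 0.6, -0.5]
opening: 0.055
finger_force: 0.0
```

```bash
python3 st.py
python3 - <<'E'
from h import *
from station import cams
S=cams.capture("scene"); T=cams.capture("top"); np.savez("pics/s4.npz",**S)
a=cv2.resize(S["pixels"][100:200,230:330],(400,400),interpolation=cv2.INTER_CUBIC); b=cv2.resize(T["pixels"][165:245,150:230],(400,400))
cv2.imwrite("pics/c7.png",cv2.hconcat([a,b]))
hsv=cv2.cvtColor(S["pixels"],cv2.COLOR_BGR2HSV); m=(hsv[...,1]<50)&(hsv[...,2]>110)
for r in range(132,180,2):
    c=np.nonzero(m[r,250:315])[0]+250; print(r,c.min(),c.max(),end=" | ")
for n,z in (("low",.114),("up",.196)):
    a=np.radians(6.15); Rm=np.array([[np.cos(a),-np.sin(a)],[np.sin(a),np.cos(a)]])
    P=np.array([[-85,-60],[85,-60],[85,60],[-85,60]])/1000@Rm.T+(.5028,.2321)
    print("\n",n,proj(S,np.c_[P,np.full(4,z)]).round(1).tolist())
E
```

```text
t 19.02 pos [ 0.533  -0.0591  0.304 ] yaw_y 5.99 zax [ 0.  0. -1.] F [-0.1  0.6 -0.5] open 0.055 ff 0.0 q [-0.21  0.2   0.31  1.76 -0.06  1.19  0.23]
132 267 305 | 134 265 310 | 136 264 309 | 138 262 309 | 140 260 309 | 142 258 308 | 144 255 308 | 146 253 307 | 148 250 305 | 150 250 306 | 152 250 307 | 154 250 307 | 156 256 307 | 158 256 307 | 160 257 306 | 162 261 304 | 164 261 303 | 166 259 301 | 168 263 300 | 170 268 299 | 172 272 298 | 174 276 296 | 176 281 295 | 178 285 291 | 
 low [[255.5, 151.2], [291.6, 168.0], [307.8, 151.0], [272.4, 135.7]]

 up [[255.2, 135.0], [292.8, 151.6], [309.6, 134.7], [272.8, 119.5]]
```

View pics/c7.png

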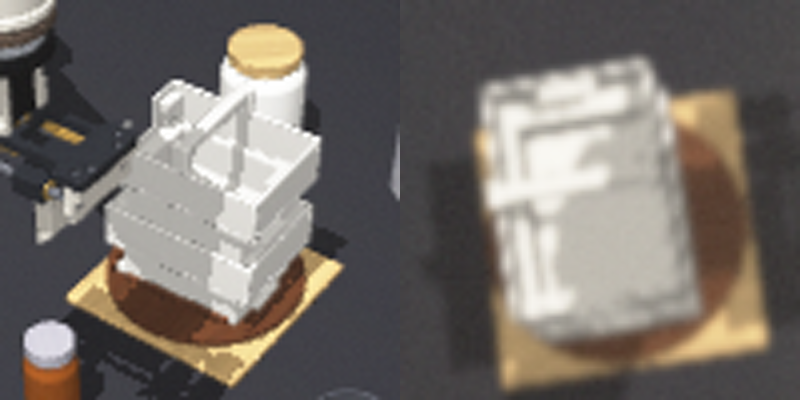

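The picture shows the stack at full height. The upper right rim corner is at scene px (310,134), against (309.6,134.7) predicted. It is level, both fronts face the robot, and it is square with the board. Handing in.

```bash
python3 -c "
from station import bot
print(bot.hand_in())"
```

```text
the job is handed in; nothing more can be done
None
```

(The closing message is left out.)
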